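Purge the sink line: open the ball valve and hold the self-closing slide at the mark

TASK

Purge the sink line: turn the ball valve's lever a quarter turn until it is fully open, in line with its pipe, and only then pull the self-closing purge slide out until its pointer is lined up with the fin of the mark clip. Keep holding it there: the slide springs shut if let go, so finish with the gripper still holding the slide and the pointer at the mark. Leave the other things on the counter standing where they are.

Things in the scene. Friction and masses are not known exactly. Their poses are not given: they have to be found in the camera images.
- valve_stand: Fixed ball-valve stand: a copper pipe (26 mm diameter, axis 60 mm high, 150 mm long, along this body's y axis) that comes out of the counter through a round flange at each end, with a brass ball valve in its middle. Origin on the counter below the valve; z up; the vertical axis of the lever passes through the origin. The pipe, its elbows and the ball reach no higher than 86 mm, and the stem at the lever's axis 116 mm. It stands left or right, turned up to 0.35 rad.
- lever (a joint): Angle of the ball valve's lever about the vertical axis through valve_stand's origin (rad). 0: closed, the lever points along the stand's -x (towards the robot, across the pipe). It grows counter-clockwise seen from above to the stop at 1.571: fully open, the lever lies above the pipe and points along the stand's -y. Starts between 0 and 0.25. It stays where it is left; turning it takes about 2 N at the grip.
- lever_grip (a point): Black plastic grip at the end of the flat steel lever: 60 mm long (its x, the lever's length), 18 mm wide (its y), 20 mm tall. This point is its centre, 75 mm from the lever's axis and 115 mm above the counter. Its -x points away from the axis. It can be pinched across its width from above.
- purge_stand: Fixed self-closing purge valve: a brass gate body (top 70 mm high) at the stand's +x end, and in front of it, towards -x, a flat aluminium bed 165 mm (x, from -85 to +80 mm) by 110 mm (y, from -30 to +80 mm), its top 44 mm above the counter, low guide bars 50 mm high. Origin on the counter; z up. The slide is pulled along the stand's -x. It stands on the side that the ball valve does not, turned up to 0.35 rad.
- slide (a joint): How far the spring-return slide is pulled out along purge_stand's -x (m). 0: home, where it starts; end stop at 0.105. A spring always pulls it home: about 3.6 N at home, 90 N/m more as it comes out, plus 0.6 N friction. The mark is 0.040 to 0.080 out.
- pull_plate (a point): Black plastic upright plate on the slide, its handle: 12 mm thick (x, the pulling direction), 46 mm wide (y), 72 mm tall, from 56 to 128 mm above the counter. This point is its centre, 92 mm above the counter; at home it is at x = 30 mm, y = 0 of purge_stand. Axes as purge_stand. It can be pinched across its thickness from above.
- pointer_tip (a point): Tip of the slide's pointer, a flat steel arm 6 mm wide that stands out from the foot of the pull plate to the stand's +y side and moves with it. The tip is 62 mm to the +y side of the plate's centre, at the same x as the plate, 52 mm above the counter.
- mark_clip: The mark: a small dark steel clip, 16 mm long, fixed on the bed along its +y edge, with an upright fin 4 mm thick and 22 mm tall. Origin under the fin's middle plane on the bed's top (44 mm above the counter), at y = 66 mm of purge_stand; axes as purge_stand. The pointer is at the mark when its tip is at the fin's x in this frame.
- jar: Bystander: glass pint jar with a twist cap, 80 mm across, 125 mm tall; origin under its centre.
- pot: Bystander: ceramic flowerpot, 120 mm across, 100 mm tall; origin under its centre.
- mug: Bystander: ceramic mug, 80 mm across and 90 mm tall, handle to its +y; origin under its centre.
- brush: Bystander: wooden-handled flat brush, 200 mm long, lying along its x.
- wrench: Bystander: small steel wrench, 150 mm long, lying along its x between the two stands.
- trowel: Bystander: yellow plastic trowel, 260 mm long, lying along its x at the left.

How it is judged (in metres and radians):
On the way, in this order (a step that is already met when the one before it is completed fails the run):
1. the ball valve is fully open while the slide is still home (value of joint lever above 1.45 rad and value of joint slide below 0.01 m), for 0.2 s.
2. the slide is pulled until its pointer is at the mark, held by the fingers (x of pointer_tip in the frame of mark_clip between -0.005 and 0.005 m and contact force between the fingers and slide above 3 N), for 0.2 s.
At the end, for the whole second after the job is handed in: The lever is at its open stop (above 1.45 rad), the slide's pointer tip is within 5 mm of the fin's middle along the pulling direction and still (under 10 mm/s), and the fingers hold the slide against the spring (over 3 N) (all of step 2 and value of joint lever above 1.45 rad and velocity of joint slide between -0.01 and 0.01 m/s); the arm keeps its last pose, push and grip.
It fails at once if a bystander is shoved or lifted (more than 30 mm) (distance of any of jar, pot, mug, brush, wrench, trowel from where it was at the start of the episode above 0.03 m).
It fails at once if the jar, pot or mug is tipped over (angle between any of jar, pot, mug's own z axis and vertical above 0.5 rad).
It fails at once if the slide is pulled while the ball valve is not yet open (value of joint slide above 0.02 m and value of joint lever below 1.4 rad).
It also fails if it takes over 48 s, if anything falls off the work surface, if the arm or the gripper's body presses on something with over 40 N, if the wrist force passes 120 N, or if a joint passes its speed limit or range.

ROBOT

A 6-joint arm with a two-finger parallel gripper is mounted at the origin on the work surface. World frame = base frame: x ahead of the robot, y to its left, z up, the work surface at z = 0. Lengths are in mm, angles in rad, forces in N, time in s.
With the tool pointing down it reaches from about 400 to 925 mm from the base axis. Payload 12.5 kg.
Tool frame: the origin (TCP) lies on the mounting face of the last link; the fingertips stand 190 mm ahead of it and the grasp point (between the pads) lies 171 mm ahead of it (env.tcp_to_tips is the distance from the TCP to the fingertips, in mm); x points along the fingers, y is the direction in which the jaws open and shut, and the axes are right-handed (so a half turn about x gives the same grasp; the last joint's range is limited). The gripper opens to 95 mm and grips with 3 to 60 N. Pads are 20 mm wide; open, the fingers measure 119 mm over their backs; the gripper's body (75 mm by 180 mm) begins 59 mm behind the grasp point.
Start: joints at [1.115, 0.491, 1.559, -0, 1.092, -0.106], TCP at [214.17, 587.159, 404.761] pointing down, gripper open.
Joint ranges: [-3.1, 3.1], [-0.84, 2.19], [0.05, 2.79], [-1.13, 4.28], [0.06, 2.93], [-2.69, 2.69]. Speed limits (rad/s): [2.22, 2.22, 2.79, 3.14, 3.14, 3.14].

INTERFACE

Orientations are given as [roll, pitch, yaw] about the fixed x, y, z axes, in that order (R = Rz(yaw) Ry(pitch) Rx(roll)).
In Python, from cell import monitor, cams, job, env gives the robot as it stands. The module is installed in compiled form; this text tells all that it offers.
- The arm moves only by the tool apply_moves, never from a script. Its argument "series" is a list of rows, each a list of 3 entries, a list of its own where there are three numbers: the closure, from -1 (fully open) to 1 (shut), so that 0 is half open, then the shift along the tool's x, y, z in cm, then the turn about the tool's x in rad. A call has 1 to 20 rows; each row is the pose to reach, as a shift and turn from the pose commanded when the call began, along the tool's axes at that moment; what a row does not reach only later rows make up. A row lasts 1/8 s, in which the tool goes at most 62.5 mm and 10.7 degrees, less where a joint would pass 70% of its speed; a pose out of reach is approached as far as the arm can. A call with a gripper value outside its range is refused whole. The fingers move at their own pace and stop on an object; the grip force is fixed at half the most. Time passes only in rows, so rows that repeat a pose let the fingers close. It gives the time, the measured TCP pose, the force and the opening at its end, in the units of the state.
- monitor.state(): the state, without advancing time (a new reading comes with each control period).
- cams.read_camera(name): name is "scene" or "side" or "wrist"; returns a dict with "image" (480x640x3 uint8, red, green, blue), "fx", "fy", "cx", "cy" (pixels), "position" and "orientation" of the camera in the world. Camera axes: x right, y down, z forward; pixel columns grow to the right and rows downward; lengths in mm; the calibration is good to about 2 mm. A picture is of the moment at which its call begins. There is no depth.
- job.job_done(): hands the job in, once; it reports no verdict.
The state is a dict: "t": time; "joints": joint angles; "qvel": joint speeds; "tau": joint torques, N m; "eef_pos": TCP position; "tcp_rot": TCP orientation; "ft_force": force on the tool from outside, world axes, zero at the start; "moment": the same for the moment, N m; "opening": opening from 0.0 (shut) to 1.0 (fully open).
Only numpy, scipy, OpenCV 4.12 (cv2) and the standard library are available. Lean on these libraries where they do the work, as an engineer would, in place of code of your own. Each camera call takes 0.05 s, during which the arm holds its last target. There are 200 camera calls.

## Working session

There is one attempt and no reset: what is moved stays moved. The work goes in short steps, Python scripts to look and compute and a tool call to move; the robot and the scene stay as the last step left them, time stands still between calls to the robot, and variables do not carry over. Pictures are saved under pics/ and viewed, about 8 in all and at most 12, crops included, and the job is handed in when it is done.

Besides the shell and the picture viewer there is one more tool, called after ">>>" as name([rows], argument=value, ...), one row to a line, values as JSON. apply_moves: Moves the arm, as the interface text tells. Its arguments: {"type":"object","properties":{"series":{"type":"array"}},"required":["series"]}

```bash
mkdir -p pics
python3 - <<'E'
from cell import monitor, cams, job, env
import cv2,pickle
print(monitor.state())
for n in("scene","side","wrist"):
    d=cams.read_camera(n); cv2.imwrite(f"pics/{n}0.png",d["image"][:,:,::-1]); pickle.dump(d,open(f"pics/{n}0.pkl","wb"))
    print(n,{k:v for k,v in d.items() if k!="image"})
E
```

```text
{'t': 0.0, 'joints': array([ 1.11538550e+00,  4.91571916e-01,  1.55947144e+00,  4.14473987e-05,
        1.09169919e+00, -1.05594723e-01]), 'qvel': array([ 0.00024233, -0.00087931, -0.00210594,  0.00049151,  0.00033968,
       -0.00214969]), 'tau': array([ 6.81412330e-04, -6.12637997e+01, -2.58183199e+01,  6.93206163e-02,
        4.82040457e-02, -6.25185066e-05]), 'eef_pos': array([214.15957003, 587.1240185 , 404.14637484]), 'tcp_rot': array([-1.70834728,  1.56964584, -2.0581825 ]), 'ft_force': array([-0.57966988,  0.21005315, -0.59420508]), 'moment': array([0.00510401, 0.03911648, 0.00485164]), 'opening': 1.0019914515283244}
scene {'fx': 487.0238368668572, 'fy': 487.0238368668572, 'cx': 317.28017200321926, 'cy': 240.05362337497624, 'position': array([1192.22520959, -223.93055952,  995.62947581]), 'orientation': array([-2.51287171, -0.00917418,  1.30369834])}
side {'fx': 545.0524632628658, 'fy': 545.0524632628658, 'cx': 315.4161177196797, 'cy': 239.0414060280885, 'position': array([  47.45462538, -844.59265014, 1227.22061668]), 'orientation': array([-2.42804752, -0.01558182, -0.54217514])}
wrist {'fx': 426.48144424016465, 'fy': 426.48144424016465, 'cx': 321.301653722155, 'cy': 237.0260529133852, 'position': array([144.29343698, 613.35022253, 384.09982206]), 'orientation': array([2.87068235e+00, 1.64487172e-03, 1.22006820e+00])}
```

View pics/scene0.png

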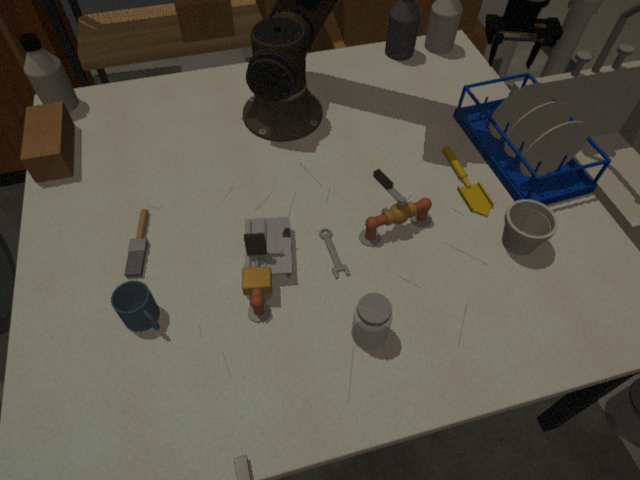

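View pics/side0.png

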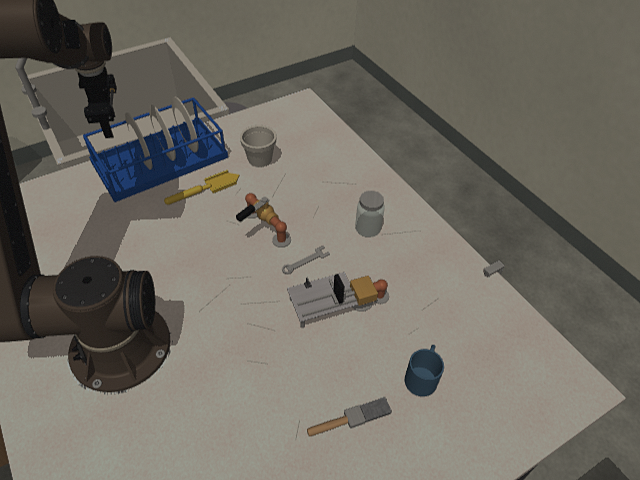

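The scene view shows the valve at left: grip near (384,180), elbows near (371,225) and (424,205). The purge stand is at right, with its plate near (255,243). In the side view the grip is near (245,213), the plate near (339,288) and the clip near (307,284). Next I'll take enlarged crops.

```bash
cat > h.py <<'E'
import numpy as np,pickle,cv2
from scipy.spatial.transform import Rotation as R
def load(n): return pickle.load(open(f"pics/{n}.pkl","rb"))
def ray(d,uv):
    v=np.array([(uv[0]-d["cx"])/d["fx"],(uv[1]-d["cy"])/d["fy"],1]); v=R.from_euler("xyz",d["orientation"]).apply(v)
    return d["position"],v/np.linalg.norm(v)
def plane(d,uv,z):
    p,v=ray(d,uv); return p+v*(z-p[2])/v[2]
def tri(d1,a,d2,b):
    p,v=ray(d1,a);q,w=ray(d2,b); s=np.linalg.lstsq(np.c_[v,-w],q-p,rcond=None)[0]
    A=p+s[0]*v;B=q+s[1]*w; return (A+B)/2,np.linalg.norm(A-B)
E
python3 - <<'E'
from h import *
s=load("scene0")["image"];t=load("side0")["image"]
a=cv2.resize(s[155:325,235:435],None,fx=3,fy=3,interpolation=2)
b=cv2.resize(t[185:330,230:395],None,fx=3.5,fy=3.5,interpolation=2)
cv2.imwrite("pics/c1.png",a[:,:,::-1]);cv2.imwrite("pics/c2.png",b[:,:,::-1])
E
```

```text
(no output)
```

View pics/c1.png

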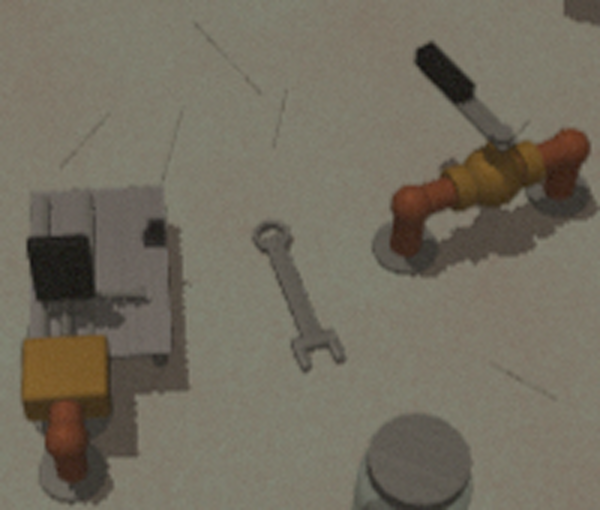

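View pics/c2.png

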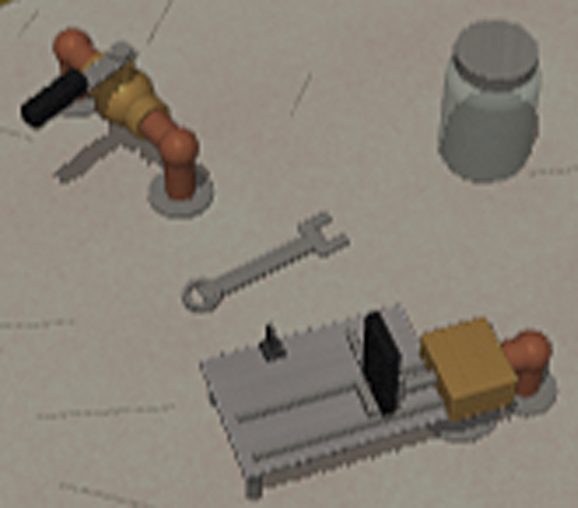

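Run:
```python
from h import *
np.set_printoptions(precision=1,suppress=True)
S=load("scene0");T=load("side0")
s=lambda x,y:(235+x/3,155+y/3); t=lambda x,y:(230+x/3.5,185+y/3.5)
for n,a,b in [("bed -85,80",(165,188),(200,362)),("bed -85,-30",(31,191),(246,472)),("bed 80,80",(168,353),(402,308))]:
    print(n,tri(S,s(*a),T,t(*b)),plane(S,s(*a),44),plane(T,t(*b),44))
for n,a,b,z in [("stem",(505,136),(122,50),116),("elbowR",(572,143),(73,42),70),("elbowL",(410,200),(180,147),70)]:
    print(n,tri(S,s(*a),T,t(*b)),plane(S,s(*a),z),plane(T,t(*b),z))
def blk(d,x0,y0,x1,y1):
    im=d["image"][y0:y1,x0:x1].max(2); m=(im<45).astype(np.uint8)
    n,l,st,c=cv2.connectedComponentsWithStats(m); k=1+st[1:,4].argmax()
    return c[k]+[x0,y0],st[k]
for n,a,b in [("grip",(365,160,400,198),(232,195,262,228)),("plate",(240,225,272,262),(328,268,350,308))]:
    ca,sa=blk(S,*a);cb,sb=blk(T,*b);print(n,ca,sa,cb,sb,tri(S,ca,T,cb))
print("fin base",tri(S,s(155,235),T,t(270,345)),plane(S,s(155,240),44),plane(T,t(272,352),44))
```

```text
bed -85,80 (array([439. , -81.2,  37.4]), np.float64(3.813232847813191)) [442.8 -80.5  44. ] [437.2 -87.5  44. ]
bed -85,-30 (array([ 418. , -189.4,   44.2]), np.float64(1.5486883892618992)) [ 417.3 -188.7   44. ] [ 418.3 -190.1   44. ]
bed 80,80 (array([ 599.6, -117.2,   39.6]), np.float64(4.106666022158847)) [ 601.  -115.8   44. ] [ 598. -122.   44.]
stem (array([513.9, 182.2, 109.4]), np.float64(4.352752362660229)) [517.4 181.4 116. ] [511.2 173.3 116. ]
elbowR (array([500.9, 254.2,  63.9]), np.float64(5.110803916588583)) [503.6 253.8  70. ] [498.7 245.1  70. ]
elbowL (array([522.5, 103.2,  61.7]), np.float64(6.78848882643503)) [526.1 103.6  70. ] [519.5  92.4  70. ]
grip [382.6 179.1] [  9  10  19  19 181] [245.4 212.5] [  4  10  19  16 153] (array([440. , 156.4, 115.1]), np.float64(2.039441550158379))
plate [255.1 243.9] [  4   9  23  22 415] [338.4 288.5] [  6   6  10  30 219] (array([ 534.5, -183. ,   90.9]), np.float64(1.8564646431393659))
fin base (array([ 490.3, -100.8,   45.9]), np.float64(1.9386611148000792)) [ 493.2 -100.8   44. ] [ 489.2 -107.1   44. ]
```

```bash
cat >> h.py <<'E'
def goto(p0,R0,target,jawdir):
    """shift cm in tool axes and turn about tool x so that jaw y is along +-jawdir (world xy angle)"""
    sh=R0.T@(np.array(target)-p0)/10
    y=R0[:,1]; a=np.arctan2(y[1],y[0]); d=(jawdir-a+np.pi/2)%np.pi-np.pi/2   # ccw from above
    return sh.round(2),round(-d,3)
E
python3 - <<'E'
from h import *
from cell import monitor
st=monitor.state();R0=R.from_euler("xyz",st["tcp_rot"]).as_matrix()
print(R0.round(3)); p0=np.array([214.17,587.159,404.761])
ax=np.array([513.5,180.]);L=0.311
print(goto(p0,R0,[440,156.4,405],L+np.pi/2),goto(p0,R0,[440,156.4,330],L+np.pi/2))
E
```

```text
[[-0.     0.343  0.939]
 [-0.001  0.939 -0.343]
 [-1.    -0.001 -0.   ]]
(array([  0.  , -32.73,  35.98]), np.float64(-0.661)) (array([  7.5 , -32.72,  35.98]), np.float64(-0.661))
```

>>> apply_moves([
  [-1, [0, -4, 4.4], 0.18],
  [-1, [0, -8, 8.8], 0.36],
  [-1, [0, -12, 13.2], 0.54],
  [-1, [0, -16, 17.6], 0.72],
  [-1, [0, -20, 22], 0.9],
  [-1, [0, -24, 26.4], 1.08],
  [-1, [0, -28, 30.8], 1.26],
  [-1, [0, -31, 34], 1.44],
  [-1, [0, -32.7, 36], 1.62],
  [-1, [1.5, -32.7, 36], 1.8],
  [-0.5, [3, -32.7, 36], 1.98],
  [-0.3, [5, -32.7, 36], 2.16],
  [-0.2, [6, -32.7, 36], 2.34],
  [-0.2, [6, -32.7, 36], 2.48],
  [-0.2, [6, -32.7, 36], 2.48],
  [-0.2, [6, -32.7, 36], 2.48],
  [-0.2, [6, -32.7, 36], 2.48],
])

```text
t: 2.28
eef_pos: [440.3, 156.6, 344.9]
tcp_rot: [-3.028, 1.57, 0.427]
ft_force: [-0.3, -0.0, -0.0]
opening: 0.602
```

Run:
```python
from cell import monitor, cams
import cv2,pickle
n="wrist";d=cams.read_camera(n); cv2.imwrite(f"pics/{n}1.png",d["image"][:,:,::-1]); pickle.dump(d,open(f"pics/{n}1.pkl","wb"))
s=monitor.state();print(s["t"],s["joints"],s["eef_pos"],s["tcp_rot"],s["opening"],d["position"],d["orientation"])
```

```text
2.325 [2.00195778e-01 3.51897991e-01 2.00361720e+00 1.19803393e-04
 7.85709627e-01 1.45775375e+00] [440.30445685 156.59394939 344.85462142] [-3.02812551  1.57041886  0.42662083] 0.5949876417327778 [512.7048954  180.25511283 324.74175399] [ 2.87123520e+00 -7.49757731e-04 -1.25815740e+00]
```

View pics/wrist1.png

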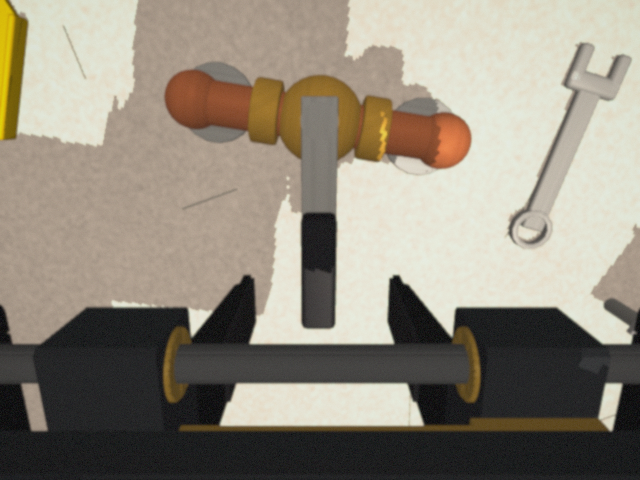

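The wrist view shows the grip at (302–336, 213–327), centred between the fingertips (mid 322) and aligned with them. The elbows are at about (190,98) and (445,139).

Run:
```python
from h import *
np.set_printoptions(precision=1,suppress=True)
W=load("wrist1")
print("ends",plane(W,(319,213),125),plane(W,(319.5,320),125))
A=plane(W,(190,98),70);B=plane(W,(446,139),70);print("pipe",A,B,(A+B)/2,np.arctan2((A-B)[0]*-1,(A-B)[1]),np.linalg.norm(A-B))
print("leverend",plane(W,(320,97),118))
```

```text
ends [471.1 167.8 125. ] [417.7 150.4 125. ]
pipe [500.7 254.6  70. ] [524.3 107.4  70. ] [512.5 181.   70. ] 0.1594901388476602 149.04695170202442
leverend [521.8 183.7 118. ]
```

>>> apply_moves([
  [-0.2, [2, 0, -0.2], 0],
  [-0.2, [4, 0, -0.2], 0],
  [-0.2, [5.2, 0, -0.2], 0],
  [-0.2, [5.7, 0, -0.2], 0],
  [-0.2, [5.7, 0, -0.2], 0],
  [1, [5.7, 0, -0.2], 0],
  [1, [5.7, 0, -0.2], 0],
  [1, [5.7, 0, -0.2], 0],
  [1, [5.7, 0, -0.2], 0],
  [1, [5.7, 0, -0.2], 0],
  [1, [5.7, 0, -0.2], 0],
])

```text
t: 3.7
eef_pos: [442.1, 157.4, 287.8]
tcp_rot: [-1.045, 1.571, 2.409]
ft_force: [-2.0, 3.2, 2.5]
opening: 0.19
```

Run:
```python
from h import *
from cell import monitor
s=monitor.state();print(s["t"],s["eef_pos"],s["ft_force"],s["opening"])
R0=R.from_euler("xyz",s["tcp_rot"]).as_matrix();ax=np.array([513.5,181.2]);p=s["eef_pos"]
v=p[:2]-ax;print(np.linalg.norm(v),np.arctan2(-v[1],-v[0]))
for th in np.linspace(0,1.41,11)[1:]:
    c,sn=np.cos(th),np.sin(th);q=ax+np.array([[c,-sn],[sn,c]])@v
    print((R0.T@np.r_[q-p[:2],0]/10).round(2),round(-th,2))
```

```text
3.7 [442.07910938 157.35821384 287.79197753] [-2.03332438  3.2153862   2.52273104] 0.19023443655357716
75.29524808855628 0.3221893023272061
[-0.    1.06 -0.09] -0.14
[-0.    2.09 -0.32] -0.28
[-0.    3.08 -0.69] -0.42
[-0.    4.01 -1.21] -0.56
[-0.    4.86 -1.84] -0.7
[-0.    5.61 -2.59] -0.85
[-0.    6.25 -3.44] -0.99
[-0.    6.76 -4.37] -1.13
[-0.    7.14 -5.36] -1.27
[-0.    7.37 -6.4 ] -1.41
```

Opening 0.19 × 95 = 18 mm, so the grip is held. Now I'll turn it along the arc.

>>> apply_moves([
  [1, [0, 0.53, -0.03], -0.07],
  [1, [0, 1.06, -0.09], -0.14],
  [1, [0, 1.58, -0.19], -0.21],
  [1, [0, 2.09, -0.32], -0.28],
  [1, [0, 3.08, -0.69], -0.42],
  [1, [0, 4.01, -1.21], -0.56],
  [1, [0, 4.86, -1.84], -0.7],
  [1, [0, 5.61, -2.59], -0.85],
  [1, [0, 6.25, -3.44], -0.99],
  [1, [0, 6.76, -4.37], -1.13],
  [1, [0, 7.14, -5.36], -1.27],
  [1, [0, 7.27, -5.9], -1.34],
  [1, [0, 7.37, -6.4], -1.41],
  [1, [0, 7.37, -6.4], -1.41],
  [1, [0, 7.37, -6.4], -1.41],
  [1, [0, 7.37, -6.4], -1.41],
])

```text
t: 5.7
eef_pos: [523.5, 108.2, 287.6]
tcp_rot: [-1.999, 1.563, 2.864]
ft_force: [-18.4, 17.5, 13.2]
opening: 0.19
```

Run:
```python
from h import *
from cell import monitor,cams
s=monitor.state();print(s["t"],s["eef_pos"],s["joints"],s["ft_force"],s["moment"],s["opening"])
v=s["eef_pos"][:2]-[513.5,181.2];print(np.linalg.norm(v),np.arctan2(-v[1],-v[0]))
d=cams.read_camera("wrist"); cv2.imwrite("pics/wrist2.png",d["image"][:,:,::-1]); pickle.dump(d,open("pics/wrist2.pkl","wb"))
```

```text
5.7 [523.48013407 108.18414717 287.56583021] [ 0.07978115  0.51969595  1.89890182  0.0040424   0.73022933 -0.0739258 ] [-18.35335524  17.5062967   13.18904092] [2.87459665 2.87763985 0.10222779] 0.18978542112878755
73.69476128195436 1.706639016311109
```

View pics/wrist2.png

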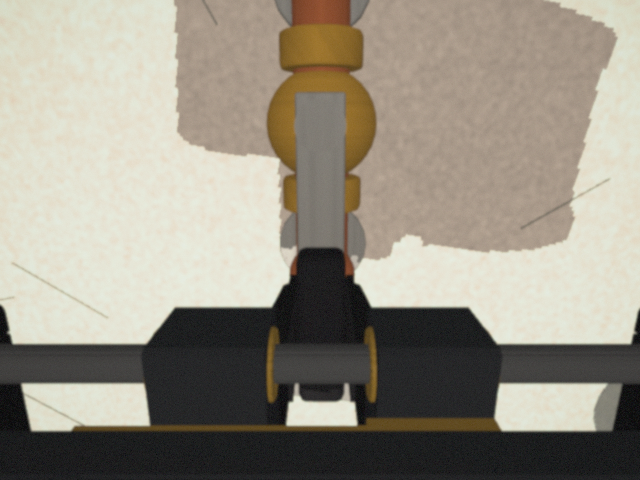

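The lever lies in line with the pipe: the steel bar runs over columns 297–345, along the pipe axis. The arm is pressing on the stop. I'll release and go above the plate.

>>> apply_moves([
  [-0.3, [0, 0, 0], 0],
  [-0.3, [0, 0, 0], 0],
  [-0.3, [0, 0, 0], 0],
  [-0.3, [0, 0, 0], 0],
  [-0.3, [-2, 0, 0], 0],
  [-0.3, [-4, 0, 0], 0],
  [-0.3, [-6, 0, 0], 0],
  [-0.3, [-6, -0.5, 4], 0.1],
  [-0.3, [-6, -1, 8.5], 0.2],
  [-0.3, [-6, -1.5, 13], 0.36],
  [-0.3, [-6, -2, 18], 0.36],
  [-0.3, [-6, -2.6, 23], 0.36],
  [-0.3, [-6, -3, 27], 0.36],
  [-0.3, [-6, -3.3, 28.8], 0.36],
  [-0.3, [-6, -3.3, 28.8], 0.36],
  [-0.3, [-6, -3.3, 28.8], 0.36],
])

```text
t: 7.75
eef_pos: [536.4, -181.9, 347.7]
tcp_rot: [-2.354, 1.57, 2.15]
ft_force: [0.7, -0.4, -0.3]
opening: 0.654
```

Run:
```python
from h import *
from cell import monitor,cams
s=monitor.state();print(s["t"],s["eef_pos"],s["joints"],s["ft_force"],s["opening"])
R0=R.from_euler("xyz",s["tcp_rot"]).as_matrix();print(R0.round(3))
d=cams.read_camera("wrist"); cv2.imwrite("pics/wrist3.png",d["image"][:,:,::-1]); pickle.dump(d,open("pics/wrist3.pkl","wb"))
```

```text
7.75 [ 536.39825086 -181.9010916   347.67403306] [-4.43596327e-01  4.73626745e-01  1.76871800e+00  3.34423103e-04
  8.99676666e-01 -2.35503312e-01] [ 0.74764067 -0.35929431 -0.28585536] 0.6535781405675453
[[-0.     0.978 -0.207]
 [ 0.    -0.207 -0.978]
 [-1.    -0.    -0.   ]]
```

View pics/wrist3.png

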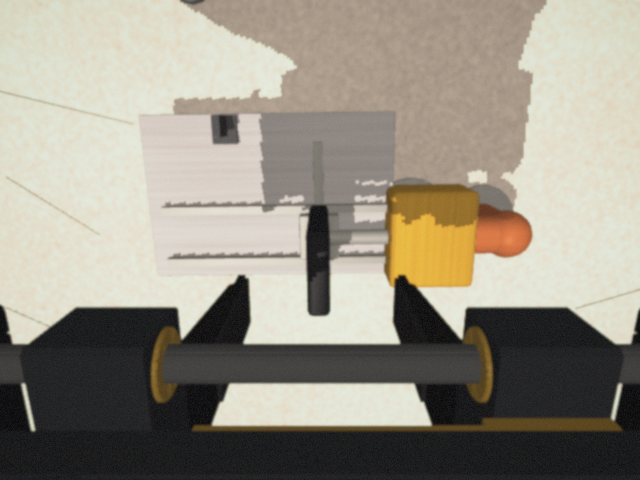

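Tool and plate are aligned: plate at (307–329, 206–315), pointer at (318,143), clip at (212–238, 114–144). I'll zoom in on the clip and pointer.

Run:
```python
from h import *
W=load("wrist3")["image"][100:200,200:340]
g=cv2.resize(W,None,fx=5.5,fy=5.5,interpolation=cv2.INTER_NEAREST);cv2.imwrite("pics/c3.png",g[:,:,::-1])
```

```text
(no output)
```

View pics/c3.png

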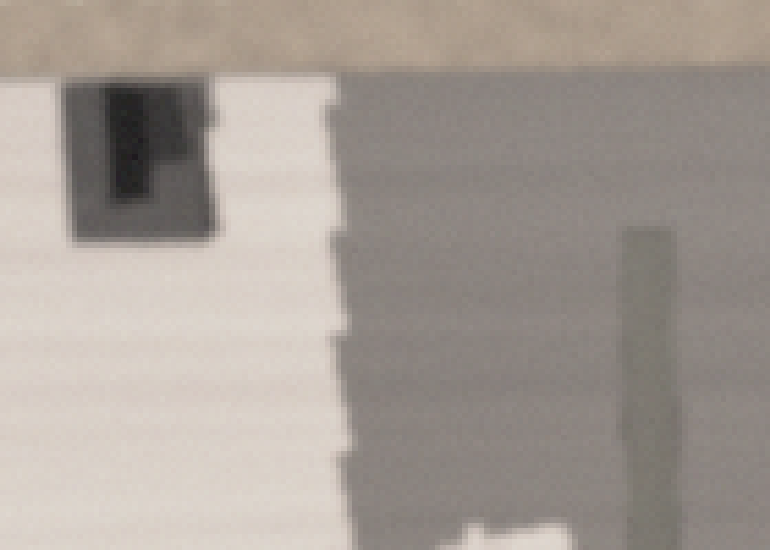

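Run:
```python
from h import *
np.set_printoptions(precision=1,suppress=True)
W=load("wrist3");f=lambda x,y:(200+x/5.5,100+y/5.5)
a=plane(W,(140,115),44);b=plane(W,(395,111.5),44);e=b-a;yaw=np.arctan2(e[1],e[0]);print(np.linalg.norm(e),yaw)
ex=np.array([np.cos(yaw),np.sin(yaw),0]);ey=np.array([-ex[1],ex[0],0])
O=a+85*ex-80*ey;P=plane(W,f(648,230),52);F=plane(W,f(135,160),47);F2=plane(W,f(139,160),47)
pl=plane(W,(318,206),128);pl2=plane(W,(318,315),128);Q=(pl+pl2)/2
for n,x in dict(P=P,F=F,F2=F2,plate=Q).items(): print(n,x,(x-O)@ex,(x-O)@ey)
```

```text
162.93085802921203 -0.19604338618755532
P [ 547.7 -121.2   52. ] 28.478446046485544 62.15996524413737
F [ 491.  -101.3   47. ] -30.940299823150962 70.62119445824226
F2 [ 491.5 -101.4   47. ] -30.476380695443424 70.61508224622838
plate [ 537.  -174.5  128. ] 28.334793896138876 7.8347138740508795
```

>>> apply_moves([
  [-0.3, [2, 0, 0], 0],
  [-0.3, [4, 0, 0], 0],
  [-0.3, [6, 0, 0], 0],
  [-0.3, [7, 0, 0], 0],
  [-0.3, [7, 0, 0], 0],
  [1, [7, 0, 0], 0],
  [1, [7, 0, 0], 0],
  [1, [7, 0, 0], 0],
  [1, [7, 0, 0], 0],
  [1, [7, 0, 0], 0],
  [1, [7, 0, 0], 0],
  [1, [7, 0, 0], 0],
])

```text
t: 9.3
eef_pos: [535.3, -182.8, 277.6]
tcp_rot: [-1.634, 1.566, 2.87]
ft_force: [-11.2, 0.1, 6.3]
opening: 0.122
```

>>> apply_moves([
  [1, [0, -0.6, 0], 0],
  [1, [0, -1.2, 0], 0],
  [1, [0, -1.8, 0], 0],
  [1, [0, -2.4, 0], 0],
  [1, [0, -3, 0], 0],
  [1, [0, -3.6, 0], 0],
  [1, [0, -4.2, 0], 0],
  [1, [0, -4.8, 0], 0],
  [1, [0, -5.3, 0], 0],
  [1, [0, -5.7, 0], 0],
  [1, [0, -6, 0], 0],
  [1, [0, -6, 0], 0],
  [1, [0, -6, 0], 0],
])

```text
t: 10.92
eef_pos: [478.2, -171.2, 277.7]
tcp_rot: [1.164, 1.568, -0.616]
ft_force: [6.2, -6.8, -6.5]
opening: 0.124
```

Run:
```python
from h import *
from cell import monitor,cams
s=monitor.state();print(s["t"],s["eef_pos"],s["ft_force"],s["opening"],np.linalg.norm(s["eef_pos"][:2]-[535.3,-182.8]))
d=cams.read_camera("wrist");pickle.dump(d,open("pics/wrist4.pkl","wb"))
g=cv2.resize(d["image"][0:330,120:560],None,fx=1.8,fy=1.8,interpolation=cv2.INTER_NEAREST);cv2.imwrite("pics/wrist4.png",g[:,:,::-1]);print(d["position"])
```

```text
10.925 [ 478.21506978 -171.18071128  277.68324768] [ 6.19848418 -6.79787632 -6.51416098] 0.12405249823621461 58.255447197996254
[494.67803301 -97.14595922 257.47804495]
```

View pics/wrist4.png

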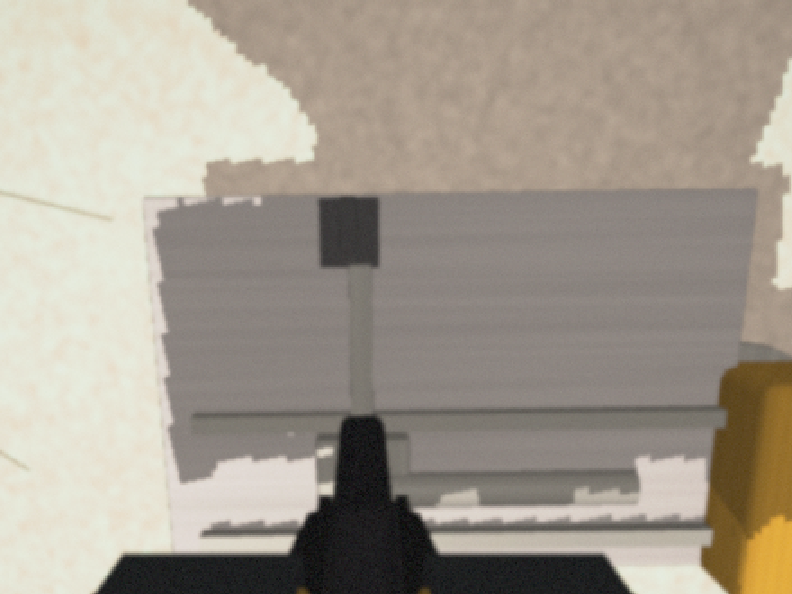

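The pointer (centre ≈360 in the crop) is about 2.8 mm short of the clip's centre (≈349). I'll enhance the clip to find the fin itself.

Run:
```python
from h import *
I=load("wrist4")["image"][100:175,280:350].astype(float)
g=np.clip((I-20)*4,0,255).astype(np.uint8);g=cv2.resize(g,None,fx=8,fy=8,interpolation=cv2.INTER_NEAREST);cv2.imwrite("pics/c4.png",g[:,:,::-1])
G=I.mean(2);print("clip cols 295-334",G[15:40,15:55].mean(0).round(0).tolist());print("pointer",G[52:68,15:55].mean(0).round(0).tolist())
```

```text
clip cols 295-334 [127.0, 114.0, 89.0, 66.0, 59.0, 58.0, 58.0, 58.0, 59.0, 59.0, 59.0, 59.0, 56.0, 55.0, 56.0, 58.0, 58.0, 58.0, 58.0, 59.0, 58.0, 57.0, 56.0, 56.0, 58.0, 58.0, 59.0, 59.0, 58.0, 58.0, 58.0, 58.0, 59.0, 62.0, 73.0, 98.0, 122.0, 130.0, 132.0, 132.0]
pointer [132.0, 132.0, 132.0, 132.0, 133.0, 132.0, 132.0, 132.0, 133.0, 133.0, 133.0, 132.0, 132.0, 132.0, 133.0, 132.0, 131.0, 127.0, 121.0, 118.0, 121.0, 121.0, 123.0, 122.0, 121.0, 120.0, 120.0, 119.0, 119.0, 119.0, 119.0, 122.0, 129.0, 132.0, 133.0, 133.0, 133.0, 133.0, 132.0, 132.0]
```

View pics/c4.png

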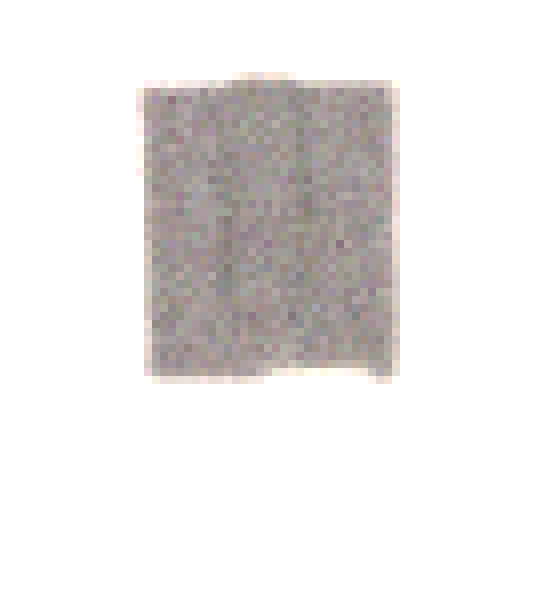

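The fin's edges are faintly visible at columns ≈308.5 and 317.5. With depth taken into account, the fin lies 3.7 mm and the pointer 0.9 mm left of the camera axis. Pull 2.8 mm more.

>>> apply_moves([
  [1, [0, -0.14, 0], 0],
  [1, [0, -0.28, 0], 0],
  [1, [0, -0.28, 0], 0],
  [1, [0, -0.28, 0], 0],
  [1, [0, -0.28, 0], 0],
  [1, [0, -0.28, 0], 0],
])

```text
t: 11.72
eef_pos: [475.5, -170.6, 277.7]
tcp_rot: [1.168, 1.568, -0.612]
ft_force: [7.5, -6.4, -6.7]
opening: 0.126
```

Run:
```python
from h import *
from cell import monitor,cams
s=monitor.state();print(s["t"],s["eef_pos"],s["ft_force"],s["opening"],s["qvel"].round(4),np.linalg.norm(s["eef_pos"][:2]-[535.3,-182.8]))
d=cams.read_camera("wrist");G=d["image"].astype(float).mean(2)
def cen(r,thr,z):
    c=np.where(r<thr)[0]+290;u=(c[0]+c[-1])/2;print(c[0],c[-1],"mm from axis",(u-d["cx"])/d["fx"]*(d["position"][2]-z)*.966)
cen(G[115:140,290:345].mean(0),90,47);cen(G[152:168,290:345].mean(0),126,52)
for n in("scene","side"):
    e=cams.read_camera(n);cv2.imwrite(f"pics/{n}5.png",e["image"][:,:,::-1])
```

```text
11.725 [ 475.51276042 -170.63950359  277.68905739] [ 7.46221067 -6.37208343 -6.72464013] 0.12573677818295056 [ 0.0007  0.0005  0.0003 -0.0008 -0.0008 -0.002 ] 61.01140622481777
303 335 mm from axis -1.0972746435911718
313 326 mm from axis -0.8385039245623831
```

View pics/side5.png

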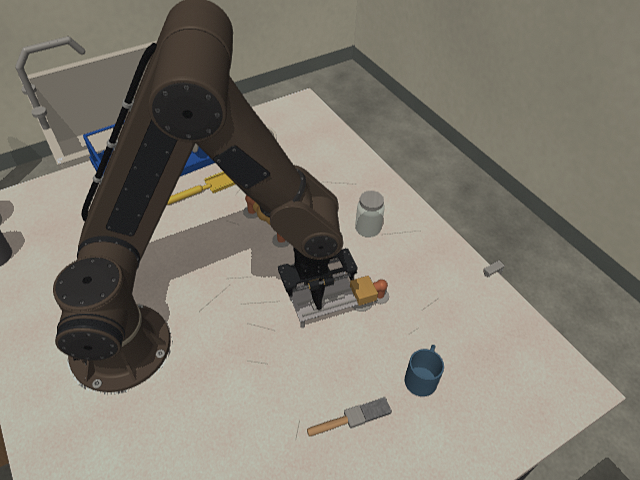

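The side view shows the slide held, with the jar, mug and brush in place. The pointer is about 0.3 mm from the clip's centre and still. Handing in.

```bash
python3 -c "
from cell import job;print(job.job_done())"
```

```text
the job is handed in; nothing more can be done
None
```

I opened the ball valve first, then pulled the purge slide out to the mark. I handed the job in at about 12 s with the gripper still holding the slide.

- **Valve:** I turned the lever about 1.4 rad until it pressed on its stop. The wrist picture taken then showed it in line with the pipe. I did not look at it again after letting go, because the arm hid it in the last side view.
- **Slide:** It is pulled out about 61 mm. The last wrist measurement put the pointer 0.3 mm from the middle of the mark clip.
    - I took the clip's middle as the fin's position. The fin's own edges were faint, but one picture earlier they agreed with the clip's middle to about 0.1 mm.
- **Hold:** The gripper opening is about 12 mm, which matches the plate. The wrist force along the pull is about 8–9 N, in line with the spring, and the arm was still.
- **Bystanders:** The jar, mug, brush and the visible part of the trowel looked unmoved in the last side view. The pot and wrench were hidden by the arm there. I saved a last scene picture but did not view it.

No check failed. An early estimate of the pull was about 3 mm short, and the close-up corrected it.

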